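# Reset the seed-tray stop on the propagation bench

## Robot

A 7-joint arm with a two-finger parallel gripper is mounted at the origin on the work surface. World frame = base frame: x ahead of the robot, y to its left, z up, the work surface at z = 0. Lengths are in m, angles in rad, forces in N, time in s.
With the tool pointing down it reaches from about 0.425 to 1.025 m from the base axis. Payload 9.4 kg.
Tool frame: the origin (TCP) lies on the centre line of the jaws, within the pads' length; the fingertips stand 14 mm ahead of it and the grasp point (between the pads) lies 5 mm behind it; z points along the fingers, y is the line along which they close (so a half turn about z gives the same grasp; the last joint's range is limited). The gripper opens to 93 mm and grips with 3 to 60 N. Pads are 15 mm wide; open, the fingers measure 128 mm over their backs; the gripper's body (75 mm by 188 mm) begins 65 mm behind the grasp point.
Start: joints at [-1.307, 0.599, -0.003, 1.599, 0.002, 0.943, -0.08], TCP at [0.242, 0.683, 0.233] pointing down, gripper open.
Joint ranges: [-2.57, 2.57], [-0.35, 1.97], [-1.29, 1.29], [0.11, 2.56], [-1.05, 4.19], [0.11, 1.86], [-2.63, 2.63]. Speed limits (rad/s): [2.22, 2.22, 3.01, 3.01, 3.14, 3.14, 3.14].

## Interface

Orientations are given as a rotation vector (axis times angle).
In Python, from station import read_state, camera, hand_in, search_frame, regions_of, place_of gives the robot as it stands.
- The arm moves only by the tool send_rows, never from a script. Its argument "plan" is a list that holds one entry, the list of rows, each a list of 7 numbers: the opening, from 0 (shut) to 1 (fully open), then the shift along the world's x, y, z in mm, then the turn, a rotation vector about the world's x, y, z in rad. A call has 1 to 12 rows; each row is the pose to reach, as a shift and turn from the pose commanded when the call began; what a row does not reach only later rows make up. A row lasts 1/12 s, in which the tool goes at most 41.7 mm and 7.16 degrees, less where a joint would pass 70% of its speed; a pose out of reach is approached as far as the arm can. A call with a gripper value outside its range is refused whole. The fingers move at their own pace and stop on an object; the grip force is fixed at half the most. Time passes only in rows, so rows that repeat a pose let the fingers close. It gives the time, the measured TCP pose, the force, the opening and the grip force at its end, in the units of the state.
- read_state(): the state, without advancing time (a new reading comes with each control period).
- camera(name): name is "scene" or "top"; returns a dict with "frame" (400x640x3 uint8, red, green, blue), "intrinsics" (3x3 intrinsics, pixels), "k1" (the pictures are not rectified: a ray, as slopes to the right and down, at radius r is drawn at 1 + k1 r^2 times it, then the intrinsics apply), "origin" and "attitude" of the camera in the world. Camera axes: x right, y down, z forward; pixel columns grow to the right and rows downward; lengths in m; the calibration is good to about 2 mm. A picture is of the moment at which its call begins. There is no depth.
- hand_in(): hands the job in; it is judged then, once.
Trained networks look in a picture, given as the dict that the camera call returned (one of the last four; its "shot" number tells which), for a name from the list of things; names that differ only in an ending like _2 or _b are one class to them, and where a whole thing is asked for, a point or a joint stands for the part that bears it (a point fixed in the world has none). Each returns a list of dicts, best first, with "score" (0 to 1); they miss things now and then, are a little off and sometimes report something else, mostly with a low value. They report only what shows in the picture. A call takes as long as a camera call.
- search_frame(target, picture): "at" ([x, y, z] in m, in the coordinates of the camera as it stood for that picture, good to about 4 mm: the middle of the surface that is visible of it).
- regions_of(target, picture): "region" (400x640 bool, what is visible of it).
- place_of(target, picture): "at" ([x, y, z] in m, in the coordinates of the camera as it stood for that picture, good to about 4 mm: a listed point, or the origin of a listed thing).
The state is a dict: "t": time; "joint_pos": joint angles; "dq": joint speeds; "effort": joint torques, N m; "eef_pos": TCP position; "ee_rot": TCP orientation; "wrist_force": force on the tool from outside, world axes, zero at the start; "torque": the same for the moment, N m; "width": finger opening in m; "finger_force": force on a finger pad.
Only numpy, scipy, OpenCV 4.12 (cv2) and the standard library are available. Lean on these libraries where they do the work, as an engineer would, in place of code of your own. Each camera call takes 0.05 s, during which the arm holds its last target. There are 200 camera calls.

## Task

The sliding stop on the tray bench has to be set for the next tray size: lift its red clamp lever to unlock it, slide the stop along the rail until its black blade stands on the yellow tape line, then press the lever all the way down again to lock it there. Do not bump the grow lamp overhead, and leave the dibber, flower pot and seed jar where they are.

Things in the scene. Friction and masses are not known exactly. Their poses are not given: they have to be found in the camera images.
- rig: the fixed tray bench: aluminium deck 20 mm thick on the table, steel rail along y (30 x 30 mm, top at 60 mm), tube frame. Origin at table height under the rail's centre line; x points across the rail away from the robot, y along the rail to the left, z up. In mm: deck x -85 to 185, y -320 to 320; 24 mm upright tubes at x 0, y -305 and 305; rail end blocks, 66 high, at y -215 and 275
- lamp: white grow lamp bar fixed above the rail (same origin and axes as the bench): it covers x -45 to +25 mm, y -330 to +330, z 260 to 300 mm of the bench frame. It stands over the lever, so the tool must come in tilted (hand leaning back towards the robot, about 30 to 45 degrees) when the lever is up. Must not be bumped (over 8 N)
- stop (a joint): position of the sliding stop along the rail in m = y of its blade in the bench frame, -0.15 to 0.15. The stop is a grey block 60 mm across x 100 mm along the rail, top 79 mm above the table, reaching from 20 mm right to 80 mm left of the blade line. Unlocked it slides with a drag of about 2 N plus 6 N per m/s, also when it is pulled by the lever; with the lever down it holds 25 N and more
- stop_line (a point): tip of the stop's black pointer, 6 mm wide, on the robot's side of the stop, 75 mm before the rail's middle and 26 mm above the table. The pointer and the 6 mm thick black blade on the far side of the stop (x +29 to +125 mm, z 24 to 74 mm of the bench frame) are in one line, the blade line
- lever (a joint): angle of the red clamp lever in rad: 0 = fully down, locked; it lifts to 1.0 = fully up (hard stop at either end). Its brake begins to grip below about 0.4, holds firmly below 0.1, and is free above 0.45. It stays where it is left (friction about 0.18 N m, i.e. about 2 N at the grip, up to about 4 N for the last part of the way down)
- lever_pivot (a point): the lever's hinge, 60 mm left of the blade line (bench +y), above the middle of the rail, 90 mm above the table; the hinge axis is parallel to the rail
- lever_grip (a point): the middle of the lever's red plastic grip, 85 mm from the hinge. A bar 62 mm long, 20 wide (along the rail), 16 thick, its end 115 mm from the hinge. At lever angle q the lever points from the hinge to the robot's side (bench -x) and rises 10 degrees plus q: the point is 85*cos(10deg+q) mm before and 85*sin(10deg+q) mm above the hinge. Pinch it with the fingers closing along the rail
- tape_yellow: yellow tape line stuck across the deck, 10 mm wide (along the rail), from x -85 to +125 mm of the bench frame, surface 21.5 mm above the table. Origin on its centre line at table height, at the middle of the rail's width; axes parallel to the bench's. The target. The stop must be moved along bench y so that the blade line lies on it
- tape_blue: the same in blue, for another tray size: not the target
- dibber: T-handled wooden dibber lying on the table between robot and deck, 170 mm long, 22 mm high; bystander. Origin at the centre of its underside
- pot: terracotta pot, 100 mm across, 100 mm high, on the table left before the deck; bystander. Origin at the centre of its underside
- jar: seed jar, 70 mm across, 90 mm high, on the table right before the deck; bystander. Origin at the centre of its underside

How it is judged:
By the outcome, as a careful person would: the job done as asked, in the order asked, and still so for the second after the job is handed in, with the robot touching nothing.
It also fails if it takes over 46 s, if anything falls off the work surface, if the arm or the gripper's body presses on something with over 40 N, if the wrist force passes 120 N, or if a joint passes its speed limit or range.

## Working session

There is one attempt and no reset: what is moved stays moved. The work goes in short steps, Python scripts to look and compute and a tool call to move; the robot and the scene stay as the last step left them, time stands still between calls to the robot, and variables do not carry over. Pictures are saved under pics/ and viewed, at most 10 in all, crops included, and the job is handed in when it is done.

Besides the shell and the picture viewer there is one more tool, called after ">>>" as name(argument=value, ...), one argument or row to a line, values as JSON. send_rows: Moves the arm, as the interface text tells. Its arguments: {"type":"object","properties":{"plan":{"type":"array","items":{"type":"array","items":{"type":"array","items":{"type":"number"}}}}},"required":["plan"]}

```bash
mkdir -p pics
cat > h.py <<'E'
import numpy as np, cv2
from station import *
def w(c,p): 
    A=np.array(c["attitude"]); 
    if A.shape!=(3,3): A=cv2.Rodrigues(A)[0] if A.size==3 else __import__('scipy.spatial.transform',fromlist=['Rotation']).Rotation.from_quat(A).as_matrix()
    return A@np.array(p)+np.array(c["origin"])
def save(c,n): cv2.imwrite(f"pics/{n}.png",c["frame"][:,:,::-1])
def px(c,p):
    A=np.array(c["attitude"]); A=A if A.shape==(3,3) else cv2.Rodrigues(A)[0]
    q=A.T@(np.array(p)-np.array(c["origin"])); s=q[:2]/q[2]; s=s*(1+c["k1"]*(s@s)); return (np.array(c["intrinsics"])@[*s,1])[:2]
def ray(c,uv,z):
    A=np.array(c["attitude"]); A=A if A.shape==(3,3) else cv2.Rodrigues(A)[0]
    K=np.array(c["intrinsics"]); d=np.linalg.solve(K,[*uv,1])[:2]; s=d.copy()
    for _ in range(20): s=d/(1+c["k1"]*(s@s))
    v=A@[*s,1]; o=np.array(c["origin"]); return o+v*(z-o[2])/v[2]
E
python3 - <<'E'
from h import *
np.set_printoptions(precision=4,suppress=True)
s=read_state(); print(s["t"],s["eef_pos"],s["ee_rot"],s["wrist_force"])
for n in("scene","top"):
    c=camera(n); save(c,n+"0"); print(n,c["origin"],np.array(c["attitude"]),c["k1"])
    for t in "rig lamp stop_line lever_pivot lever_grip tape_yellow tape_blue dibber pot jar".split():
        for r in place_of(t,c)[:2]: print(t,round(r["score"],2),w(c,r["at"]),px(c,w(c,r["at"])))
E
```

```text
0.0 [0.2422 0.6828 0.2318] [-0.5326 -3.096   0.0024] [ 0.1231 -0.4729  0.3047]
scene [0.2673 0.098  1.054 ] [-1.5441  2.4593 -0.4566] 0.013876325380859993
rig 0.63 [ 0.7024 -0.0996 -0.0014] [315.7481 168.9496]
stop_line 0.67 [ 0.6283 -0.1147  0.0246] [334.1348 186.8298]
lever_pivot 0.81 [ 0.6989 -0.048   0.0894] [296.3068 162.999 ]
lever_grip 0.56 [ 0.6165 -0.0577  0.1064] [315.0239 187.772 ]
tape_yellow 0.44 [ 0.7141 -0.1973 -0.0032] [347.5225 150.7001]
tape_blue 0.72 [ 0.4929  0.2029 -0.001 ] [236.9051 295.3696]
tape_blue 0.63 [ 0.6945  0.0175 -0.0038] [275.3481 190.3097]
dibber 0.6 [ 0.5223 -0.2259 -0.0003] [393.1277 208.1739]
pot 0.59 [ 0.4903  0.2004 -0.0027] [238.417  296.0393]
jar 0.66 [ 0.5508 -0.3737 -0.0025] [438.3351 175.162 ]
top [ 0.5515 -0.0556  0.9785] [-2.1893  2.1505 -0.0254] 0.030784870845333212
rig 0.8 [ 0.7071 -0.1016 -0.0001] [358.5426 163.9042]
lamp 0.69 [ 0.5201 -0.2242  0.0034] [409.8302 243.1219]
lamp 0.38 [ 0.7076 -0.1006  0.0005] [358.145 163.635]
stop_line 0.88 [ 0.6321 -0.1224  0.0274] [367.6673 194.1495]
stop_line 0.68 [ 0.7075 -0.0982 -0.0001] [357.1629 163.7047]
lever_grip 0.71 [ 0.6174 -0.0565  0.1062] [339.2615 197.4538]
tape_yellow 0.59 [ 0.7141 -0.1966 -0.0013] [398.32   161.5745]
tape_blue 0.49 [ 0.6927  0.0128 -0.0006] [310.9848 169.2526]
dibber 0.56 [ 0.5159 -0.2225  0.0014] [408.9458 244.8698]
pot 0.56 [0.4881 0.2018 0.0008] [230.4045 252.8352]
jar 0.67 [ 0.7086 -0.0998 -0.0006] [357.8105 163.3083]
jar 0.56 [ 0.5452 -0.3763 -0.001 ] [475.1299 233.7792]
```

View pics/scene0.png

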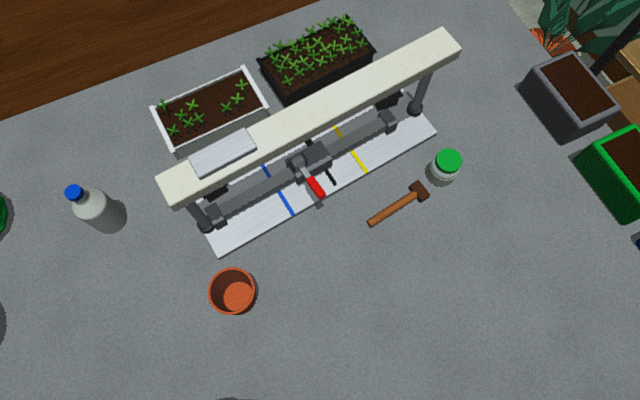

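View pics/top0.png

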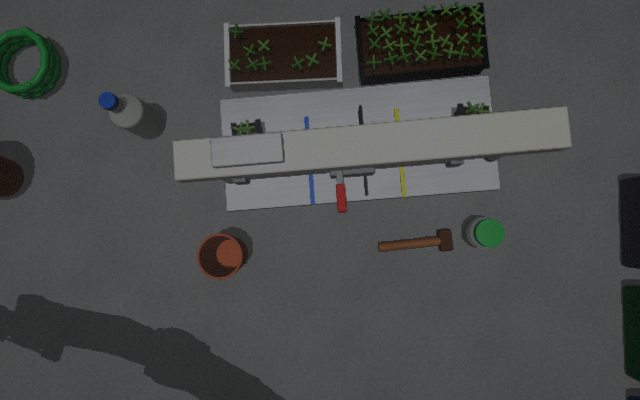

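The top view shows the pointer tip at (366,194), the blade's far end at (361,107), yellow tape from (397,109) to (405,196), the red grip at (341,199) and the deck's front edge from (227,210) to (499,190). The lamp spans the rail. Next I fit the bench axes and the tape from pixels.

```bash
cat > m.py <<'E'
from h import *
np.set_printoptions(precision=4,suppress=True)
def cen(c,mask,z):
    v,u=np.nonzero(mask); return np.array([ray(c,(a,b),z) for a,b in zip(u,v)])
def tape(c,col="y"):
    hsv=cv2.cvtColor(c["frame"],cv2.COLOR_RGB2HSV)
    lo,hi=((22,140,90),(34,255,255)) if col=="y" else ((105,130,60),(120,255,255))
    m=cv2.inRange(hsv,lo,hi)>0
    m[:, :290]=0; m[:,420:]=0; m[:90]=0; m[215:]=0
    return cen(c,m,.0215)
E
python3 - <<'E'
from m import *
c=camera("top")
a=[ray(c,p,.02) for p in((227,210),(499,190),(490,77),(220,99))]
for q in a: print(q)
for k in "yb":
    p=tape(c,k); vx,vy,x0,y0=cv2.fitLine(p[:,:2].astype(np.float32),cv2.DIST_L2,0,.01,.01).ravel(); print(k,len(p),p.min(0),p.max(0),"yaw",np.arctan(vy/vx),x0,y0)
f=a[0]-a[1]; print("yaw front",-np.arctan2(f[0],f[1])); f=a[3]-a[2]; print(-np.arctan2(f[0],f[1]))
print("ctr",np.mean(a,0))
print("ptr",ray(c,(366,195),.026),"blade far",ray(c,(361,106),.074))
for t in("lever_grip","stop_line"):
    r=regions_of(t,c)
    if r:
        v,u=np.nonzero(r[0]["region"]); print(t,u.min(),u.max(),v.min(),v.max(),u.mean(),v.mean())
h=cv2.cvtColor(c["frame"],cv2.COLOR_RGB2HSV); m=((h[...,0]<4)|(h[...,0]>176))&(h[...,1]>180)&(h[...,2]>90)
m[:160]=0;m[230:]=0;p=cen(c,m,.112); print("red",len(p),p.mean(0),p.min(0),p.max(0))
E
```

```text
[0.5899 0.2083 0.02  ]
[ 0.647  -0.4236  0.02  ]
[ 0.9122 -0.404   0.02  ]
[0.8565 0.2339 0.02  ]
y 143 [ 0.6296 -0.2093  0.0215] [ 0.8351 -0.1844  0.0215] yaw 0.09522733 0.7130503 -0.19831938
b 140 [0.6097 0.0025 0.0215] [0.8145 0.0281 0.0215] yaw 0.09625713 0.6872598 0.013890115
yaw front 0.09018183721389411
0.08697499497477147
ctr [ 0.7514 -0.0964  0.02  ]
ptr [ 0.6302 -0.1186  0.026 ] blade far [ 0.8259 -0.1017  0.074 ]
lever_grip 336 346 170 212 340.5406162464986 193.296918767507
stop_line 331 374 107 212 349.61246612466124 177.41056910569105
red 26 [ 0.6067 -0.0607  0.112 ] [ 0.5903 -0.069   0.112 ] [ 0.6371 -0.0537  0.112 ]
```

```bash
cat >> h.py <<'E'
from scipy.spatial.transform import Rotation as Ro
YAW=.093; EX=np.array([np.cos(YAW),np.sin(YAW),0]); EY=np.array([-np.sin(YAW),np.cos(YAW),0]); EZ=np.array([0,0,1.])
O=np.array([.703,-.1005,0])
def Rd(deg):
    z=EX*np.sin(np.radians(deg))-EZ*np.cos(np.radians(deg)); return np.column_stack([np.cross(EY,z),EY,z])
def go(p,deg):
    s=read_state(); print("shift",(p-s["eef_pos"])*1e3,"turn",(Ro.from_matrix(Rd(deg))*Ro.from_rotvec(s["ee_rot"]).inv()).as_rotvec())
E
python3 - <<'E'
from m import *
z=Rd(40)[:,2]; g=np.array([.616,-.059,.105])+.005*z; print(g,z)
go(g-.1*z,40)
E
```

```text
[ 0.6192 -0.0587  0.1012] [ 0.64    0.0597 -0.766 ]
shift [ 312.8579 -747.9496  -54.8281] turn [-0.0869 -0.698   0.4159]
```

>>> send_rows(
  plan=[
    [[1,17,-40,5,-0.009,-0.07,0.042],[1,34,-80,10,-0.017,-0.14,0.083],[1,50,-120,10,-0.026,-0.21,0.125],[1,67,-160,10,-0.035,-0.28,0.166],[1,83,-200,10,-0.043,-0.35,0.208],[1,100,-240,10,-0.052,-0.42,0.25],[1,117,-280,10,-0.061,-0.49,0.291],[1,133,-320,10,-0.07,-0.56,0.333],[1,150,-360,10,-0.078,-0.63,0.374],[1,167,-400,10,-0.087,-0.698,0.416],[1,183,-435,10,-0.087,-0.698,0.416],[1,198,-470,10,-0.087,-0.698,0.416]],
  ],
)

```text
t: 2.25
eef_pos: [0.4056, 0.3129, 0.2453]
ee_rot: [-0.099, 2.449, 0.036]
wrist_force: [1.1, 1.0, 0.4]
width: 0.0929
finger_force: 0.0
```

>>> send_rows(
  plan=[
    [[1,15,-35,0,0,0,0],[1,30,-70,0,0,0,0],[1,46,-105,0,0,0,0],[1,61,-140,0,0,0,0],[1,77,-180,0,0,0,0],[1,92,-215,0,0,0,0],[1,107,-250,0,0,0,0],[1,115,-275,-20,0,0,0],[1,115,-278,-45,0,0,0],[1,115,-278,-65,0,0,0],[1,115,-278,-65,0,0,0],[1,115,-278,-65,0,0,0]],
  ],
)

```text
t: 3.25
eef_pos: [0.4822, 0.1453, 0.199]
ee_rot: [-0.146, 2.477, -0.024]
wrist_force: [0.9, -0.3, -1.0]
width: 0.093
finger_force: 0.0
```

Run:
```python
from m import *
s=read_state(); print(s["t"],s["eef_pos"],s["wrist_force"])
for n in("scene","top"):
    c=camera(n); save(c,n+"1")
    for t in("lever_grip","lever_pivot","stop_line"):
        for r in place_of(t,c)[:1]: print(n,t,round(r["score"],2),w(c,r["at"]))
g=np.array([.616,-.059,.105])+.005*Rd(40)[:,2]; go(g,40)
c=cv2.imread("pics/scene1.png")[100:300,180:460]; cv2.imwrite("pics/scene1c.png",cv2.resize(c,None,fx=2.8,fy=2.8))
```

```text
3.25 [0.4822 0.1453 0.199 ] [ 0.8742 -0.3217 -1.0161]
scene lever_grip 0.78 [ 0.6156 -0.0581  0.1059]
scene lever_pivot 0.86 [ 0.693  -0.0521  0.09  ]
scene stop_line 0.81 [ 0.6318 -0.1144  0.0276]
top lever_grip 0.65 [ 0.6169 -0.0573  0.1062]
top lever_pivot 0.57 [ 0.6992 -0.0574  0.0897]
shift [ 137.5764 -205.0652  -97.9619] turn [ 0.0586 -0.0343 -0.0071]
```

View pics/scene1c.png

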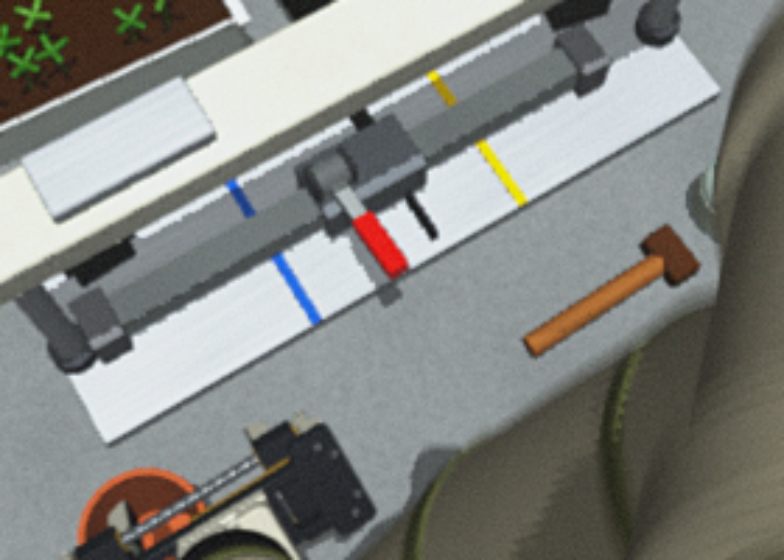

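The gripper is above the pot, with its fingers clear of it. The lever is at about crop (380,245), as measured. The arm's joint speed limit makes it lag behind the rows, so I'm carrying on to the pregrasp pose.

>>> send_rows(
  plan=[
    [[1,7,-20,0,0.006,-0.003,0],[1,14,-40,0,0.012,-0.006,0],[1,21,-60,0,0.02,-0.01,0],[1,28,-80,0,0.03,-0.014,-0.002],[1,35,-100,0,0.04,-0.02,-0.004],[1,42,-120,-5,0.05,-0.03,-0.007],[1,49,-140,-10,0.059,-0.034,-0.007],[1,56,-160,-15,0.059,-0.034,-0.007],[1,63,-180,-20,0.059,-0.034,-0.007],[1,70,-200,-21,0.059,-0.034,-0.007],[1,73,-211,-21,0.059,-0.034,-0.007],[1,73,-211,-21,0.059,-0.034,-0.007]],
  ],
)

```text
t: 4.65
eef_pos: [0.5552, -0.0673, 0.1767]
ee_rot: [-0.11, 2.445, 0.038]
wrist_force: [0.4, -0.5, -0.1]
width: 0.093
finger_force: 0.0
```

Run:
```python
from m import *
s=read_state(); print(s["t"],s["eef_pos"],s["wrist_force"],s["joint_pos"])
g=np.array([.616,-.059,.105])+.005*Rd(40)[:,2]; go(g,40)
```

```text
4.65 [ 0.5552 -0.0673  0.1767] [ 0.3977 -0.5348 -0.064 ] [ 0.8268  0.6632 -1.0936  2.4858  2.3088  0.6716 -0.5115]
shift [ 63.9885   8.6348 -75.5773] turn [ 0.0014 -0.0034  0.0034]
```

>>> send_rows(
  plan=[
    [[1,11,1,-13,0,0,0],[1,22,3,-26,0,0,0],[1,33,5,-39,0,0,0],[1,44,6,-52,0,0,0],[1,54,8,-64,0,0,0],[1,64,9,-75,0,0,0],[1,64,9,-75,0,0,0],[1,64,9,-75,0,0,0]],
  ],
)

```text
t: 5.32
eef_pos: [0.6184, -0.0545, 0.1019]
ee_rot: [-0.115, 2.445, 0.043]
wrist_force: [-0.4, -0.5, -0.1]
width: 0.0929
finger_force: 0.0
```

Run:
```python
from m import *
s=read_state(); print(s["t"],s["eef_pos"],s["wrist_force"],s["joint_pos"])
c=camera("scene")
c=c["frame"][110:250,220:420,::-1]; cv2.imwrite("pics/s2.png",cv2.resize(c,None,fx=3.5,fy=3.5))
```

```text
5.3167 [ 0.6184 -0.0545  0.1019] [-0.4251 -0.4743 -0.0895] [ 0.7058  0.8731 -1.0151  2.4009  2.3811  0.8126 -0.4918]
```

View pics/s2.png

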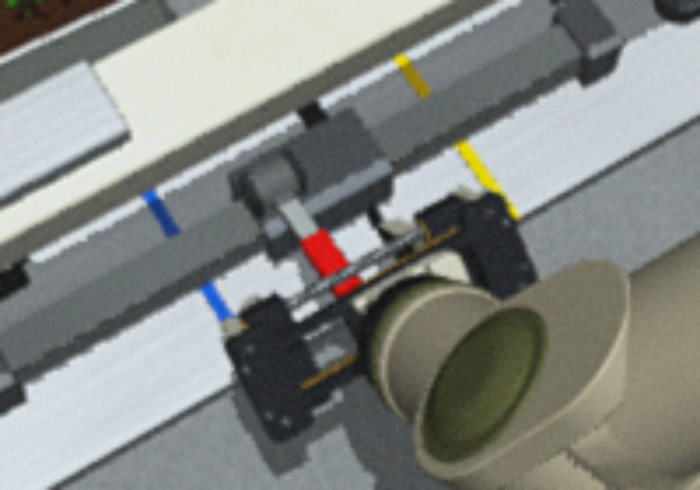

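The open fingers straddle the red grip (crop 330,260) with space on both sides. I'll shift 4 mm to centre on it, then close.

>>> send_rows(
  plan=[
    [[1,0,-3,0,0,0,0],[0,0,-3,0,0,0,0],[0,0,-3,0,0,0,0],[0,0,-3,0,0,0,0],[0,0,-3,0,0,0,0],[0,0,-3,0,0,0,0],[0,0,-3,0,0,0,0],[0,0,-3,0,0,0,0],[0,0,-3,0,0,0,0]],
  ],
)

```text
t: 6.12
eef_pos: [0.6187, -0.0599, 0.1022]
ee_rot: [-0.111, 2.444, 0.042]
wrist_force: [-0.3, -0.5, -0.1]
width: 0.0441
finger_force: 0.0
```

>>> send_rows(
  plan=[
    [[0,0,0,0,0,0,0],[0,0,0,0,0,0,0],[0,0,0,0,0,0,0],[0,0,0,0,0,0,0],[0,0,0,0,0,0,0],[0,0,0,0,0,0,0],[0,0,0,0,0,0,0]],
  ],
)

```text
t: 6.7
eef_pos: [0.6187, -0.0597, 0.1022]
ee_rot: [-0.111, 2.444, 0.042]
wrist_force: [1.3, -0.2, -0.5]
width: 0.0202
finger_force: 30.0
```

>>> send_rows(
  plan=[
    [[0,2,0,8,0,0,0],[0,5,0,16,0,0,0],[0,8,1,24,0,0,0],[0,12,1,31,0,0,0],[0,17,2,38,0,0,0],[0,23,2,45,0,0,0],[0,29,3,50,0,0,0],[0,32,3,53,0,0,0],[0,32,3,53,0,0,0],[0,32,3,53,0,0,0]],
  ],
)

```text
t: 7.53
eef_pos: [0.6499, -0.0568, 0.1554]
ee_rot: [-0.111, 2.444, 0.042]
wrist_force: [-6.9, -0.6, 2.0]
width: 0.0199
finger_force: 30.0
```

Run:
```python
from m import *
s=read_state(); print(s["t"],s["eef_pos"],s["wrist_force"],s["joint_pos"])
for n in("scene","top"):
    c=camera(n)
    for t in("lever_grip","lever_pivot","stop_line"):
        for r in place_of(t,c)[:1]: print(n,t,round(r["score"],2),w(c,r["at"]),(w(c,r["at"])-O)@EY)
```

```text
7.5333 [ 0.6499 -0.0568  0.1554] [-6.878  -0.6288  2.0218] [ 0.7108  0.7446 -0.9949  2.3066  2.2537  0.6343 -0.4039]
scene lever_grip 0.58 [ 0.6404 -0.0583  0.1494] 0.047814832962184604
scene lever_pivot 0.59 [ 0.6992 -0.0506  0.0889] 0.05004808711826708
top lever_grip 0.76 [ 0.6396 -0.0568  0.1528] 0.04941943268678929
top lever_pivot 0.66 [ 0.6986 -0.0561  0.0905] 0.04459898558539797
```

>>> send_rows(
  plan=[
    [[0,0.4,-4,0,0,0,0],[0,1.1,-12,0,0,0,0],[0,1.9,-20,0,0,0,0],[0,2.6,-28,0,0,0,0],[0,3.4,-36,0,0,0,0],[0,4.1,-44,0,0,0,0],[0,4.9,-52,0,0,0,0],[0,5.6,-60,0,0,0,0],[0,6.4,-68,0,0,0,0],[0,7.1,-75,0,0,0,0],[0,7.5,-80,0,0,0,0],[0,7.5,-80,0,0,0,0]],
  ],
)

```text
t: 8.93
eef_pos: [0.6577, -0.1378, 0.1553]
ee_rot: [-0.11, 2.444, 0.041]
wrist_force: [-6.2, -2.4, 0.7]
width: 0.0198
finger_force: 30.0
```

Run:
```python
from m import *
s=read_state(); print(s["t"],s["eef_pos"],s["wrist_force"],s["joint_pos"])
for n in("scene","top"):
    c=camera(n)
    for t in("lever_grip","lever_pivot","stop_line"):
        for r in place_of(t,c)[:1]: print(n,t,round(r["score"],2),w(c,r["at"]),(w(c,r["at"])-O)@EY)
    cr=c["frame"][90:240,300:460,::-1]; cv2.imwrite(f"pics/{n}3.png",cv2.resize(cr,None,fx=3.8 if n=="top" else 3.7,fy=3.8,interpolation=cv2.INTER_CUBIC))
a=cv2.imread("pics/top3.png"); b=cv2.imread("pics/scene3.png")
k=np.hstack([a,cv2.resize(b,(a.shape[1],a.shape[0]))]); cv2.imwrite("pics/c3.png",cv2.resize(k,(800,375),interpolation=cv2.INTER_AREA))
```

```text
8.9333 [ 0.6577 -0.1378  0.1553] [-6.2397 -2.351   0.6928] [ 0.8502  0.744  -0.9465  2.2472  2.31    0.4844 -0.3078]
scene lever_grip 0.6 [ 0.6489 -0.136   0.149 ] -0.030295197356158744
scene lever_pivot 0.78 [ 0.7072 -0.1303  0.0879] -0.030085416346166138
top lever_grip 0.72 [ 0.6474 -0.1371  0.1497] -0.031261470214377
top lever_pivot 0.65 [ 0.7066 -0.1384  0.0884] -0.03803233019323346
```

View pics/top3.png

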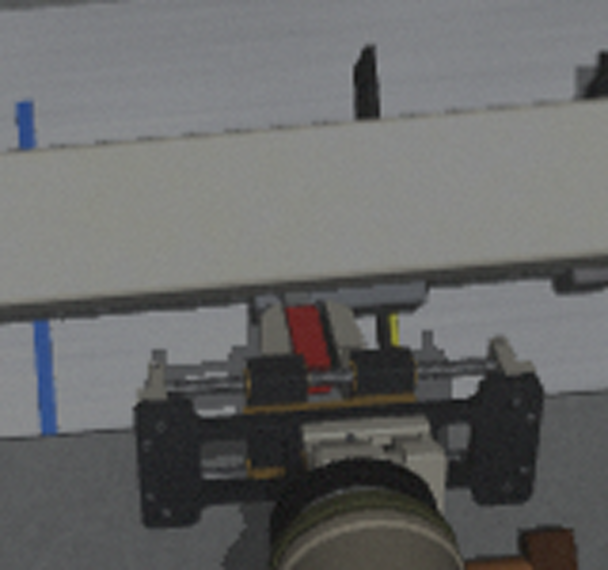

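The top crop shows the blade's far end at (366,85), clear of the lamp. The pointer at (384,330) overlaps the yellow tape, and a strip of yellow shows to its right at (394,330). So the blade is a few mm short, and I'll measure the gap.

```bash
cat >> m.py <<'E'
def blade(c,u0,u1):
    # dark blade, top face z=.074, rows 108..118, weighted centroid per row
    g=c["frame"].mean(2); out=[]
    for v in range(111,119):
        r=g[v,u0:u1]; b=np.median(r); wt=np.clip(b-20-r,0,None)
        if wt.sum()>30: out.append((ray(c,(u0+(wt*np.arange(u1-u0)).sum()/wt.sum(),v),.074)-O)@EY)
    return np.median(out) if out else None
def yell(c):
    p=tape(c)-O; x=p@EX; y=p@EY
    return [(len(y[m]),np.round([y[m].min(),y[m].mean(),y[m].max()],4)) for m in (x<-.03,x>.03) if m.any()]
E
python3 - <<'E'
from m import *
c0=dict(camera("top")); c=dict(c0); 
c0["frame"]=cv2.imread("pics/top0.png")[:,:,::-1]
print("before",blade(c0,345,378),yell(c0)); print("now",blade(c,382,412),yell(c))
s=camera("scene"); s0=dict(s); s0["frame"]=cv2.imread("pics/scene0.png")[:,:,::-1]
for q in(s0,s):
  for r in regions_of("stop_line",s)[:0]: pass
  g=q["frame"]; print(yell(q))
print(g[108:122:3,385:408].mean(2).astype(int)) if 0 else print(c["frame"][112:120:2,388:406].mean(2).astype(int))
cr=s["frame"][100:220,290:410,::-1]; cv2.imwrite("pics/s4.png",cv2.resize(cr,None,fx=5,fy=5,interpolation=cv2.INTER_CUBIC))
E
```

```text
before -0.008815456272982735 [(75, array([-0.1024, -0.0985, -0.0948])), (45, array([-0.1022, -0.0979, -0.0934]))]
now -0.08825460532818387 [(8, array([-0.1027, -0.101 , -0.1002]))]
[(64, array([-0.1021, -0.0979, -0.0939])), (47, array([-0.1019, -0.0974, -0.093 ]))]
[]
[[129 132 132 131 130  38  34  32  30  41  37  91 130 132 131 133 133 133]
 [132 134 135 133 130  72  33  28  30  39  40  74 133 131 134 131 133 135]
 [132 132 132 132 132  69  28  34  36  37  39  51 132 134 134 137 134 135]
 [134 134 134 132 132  65  30  32  34  33  39  37 131 133 133 133 132 134]]
```

View pics/s4.png

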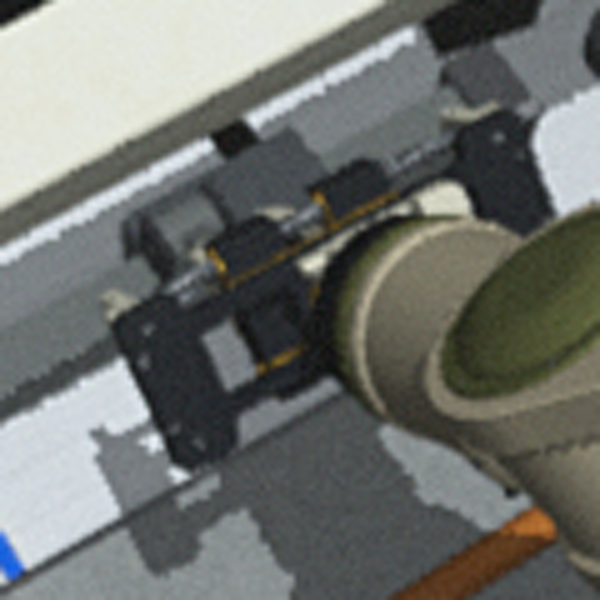

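Run:
```python
from m import *
c=camera("top"); c0=dict(c); c0["frame"]=cv2.imread("pics/top0.png")[:,:,::-1]
def Y(c,u,v,z): return (ray(c,(u,v),z)-O)@EY
print("orig pointer rows")
for v in (182,186,190): print(v,c0["frame"][v,358:374].mean(2) .astype(int) if 0 else c0["frame"][v,358:374].mean(1).astype(int),[round(Y(c0,u,v,.026)*1e3,1) for u in(358,374)])
print("orig blade")
for v in (110,114,118): print(v,c0["frame"][v,352:370].mean(1).astype(int),[round(Y(c0,u,v,.074)*1e3,1) for u in(352,370)])
print("now pointer")
for v in (173,175,177,179): print(v,c["frame"][v,396:410].tolist(),[round(Y(c,u,v,z)*1e3,1) for z in (.0215,.026) for u in(396,410)])
print("now blade",[[round(Y(c,u,v,.074)*1e3,1) for u in(388,406)] for v in(112,118)])
```

```text
orig pointer rows
182 [129 127 125 127 128 120  39  41  46  81 130 127 127 127 126 128] [np.float64(4.8), np.float64(-32.3)]
186 [128 128 126 128 126 120  60  41  43  72 127 129 128 127 126 127] [np.float64(5.5), np.float64(-31.5)]
190 [126 129 128 128 128 128 118  31  41  67 127 128 128 127 126 127] [np.float64(6.3), np.float64(-30.7)]
orig blade
110 [122 123 123 123 123 120  79  31  36  44  92 123 125 125 123 125 123 122] [np.float64(8.1), np.float64(-31.9)]
114 [126 124 125 126 124 121  64  34  38  34  66 128 126 124 124 123 122 125] [np.float64(8.8), np.float64(-31.1)]
118 [124 125 123 123 124 120  97  32  32  39  55 124 124 124 123 123 122 125] [np.float64(9.5), np.float64(-30.4)]
now pointer
173 [[109, 109, 113], [112, 111, 116], [107, 109, 113], [36, 37, 37], [43, 42, 42], [43, 43, 41], [86, 85, 44], [137, 136, 57], [125, 126, 87], [132, 133, 137], [130, 131, 134], [132, 133, 136], [133, 135, 137], [130, 134, 135]] [np.float64(-85.4), np.float64(-117.7), np.float64(-84.8), np.float64(-116.9)]
175 [[134, 136, 138], [132, 133, 135], [126, 129, 131], [33, 31, 34], [42, 41, 43], [
[... 231 characters left out ...]
2, 132, 136], [132, 132, 137], [126, 128, 133], [42, 39, 39], [31, 33, 35], [37, 38, 41], [56, 57, 45], [136, 136, 55], [125, 126, 66], [129, 131, 135], [130, 133, 135], [129, 132, 135], [130, 131, 135], [130, 131, 135]] [np.float64(-84.6), np.float64(-116.9), np.float64(-84.0), np.float64(-116.1)]
179 [[132, 132, 136], [129, 130, 133], [124, 126, 129], [51, 49, 50], [33, 35, 33], [37, 37, 39], [54, 55, 42], [129, 130, 50], [136, 137, 64], [130, 130, 134], [130, 131, 135], [130, 133, 135], [131, 133, 137], [131, 133, 136]] [np.float64(-84.2), np.float64(-116.5), np.float64(-83.6), np.float64(-115.7)]
now blade [[np.float64(-71.3), np.float64(-110.9)], [np.float64(-70.2), np.float64(-109.8)]]
```

>>> send_rows(
  plan=[
    [[0,0.2,-2.2,0,0,0,0],[0,0.4,-4.5,0,0,0,0],[0,0.4,-4.5,0,0,0,0],[0,0.4,-4.5,0,0,0,0]],
  ],
)

```text
t: 9.92
eef_pos: [0.6581, -0.141, 0.1553]
ee_rot: [-0.111, 2.444, 0.042]
wrist_force: [-5.8, -0.2, 0.4]
width: 0.0199
finger_force: 30.0
```

```bash
cat > chk.py <<'E'
from m import *
s=read_state(); print(s["t"],s["eef_pos"],s["wrist_force"])
c=camera("top")
for v in range(167,197,2): print(v,c["frame"][v,396:410].mean(1).astype(int),(c["frame"][v,396:410,0].astype(int)-c["frame"][v,396:410,2]))
print("rear");
for v in range(107,121,3): print(v,c["frame"][v,388:408].mean(1).astype(int),(c["frame"][v,388:408,0].astype(int)-c["frame"][v,388:408,2]))
E
python3 chk.py
```

```text
9.9167 [ 0.6581 -0.141   0.1553] [-5.761  -0.1974  0.3604]
167 [92 90 90 91 91 91 91 90 90 89 91 91 92 90] [-9 -7 -8 -8 -7 -6 -9 -6 -7 -5 -4 -6 -5 -8]
169 [86 85 82 81 79 78 75 72 71 69 68 67 63 62] [-6 -4 -5 -5 -5 -6 -4 -7 -6 -5 -5 -3 -4 -3]
171 [41 40 47 43 46 43 40 42 42 53 53 52 50 58] [-2 -4  0  1  1  0 -1 -1  2 -1  0 -4 -5 -3]
173 [110 109 113 128  66  32  41  50 112 130 129 131 132 133] [-5 -3 -4 -4 36  2  0  6 38 -6 -6 -7 -7 -5]
175 [130 134 132 130  53  36  41  43  77 135 136 136 134 135] [-4 -5 -4 -2 18  1 -1  2 14 -4 -4 -4 -5 -5]
177 [115 126 133 130  71  32  41  42  68 133 130 131 132 130] [ 3 -5 -5 -4 25 -3  2  3 15 -5 -5 -6 -6 -6]
179 [ 94 112 131 126  73  35  40  41  71 131 131 130 131 132] [ 7  0 -7 -3 26  2 -2  4 26 -5 -6 -5 -6 -6]
181 [85 89 99 95 52 38 37 38 38 55 52 50 53 77] [ 7  7  0 -5  4  5 -3 -1 -1 15 -3 -4 -4 -4]
183 [36 34 36 34 36 36 36 34 36 31 38 38 35 35] [-2  1  0 -2 -1 -1  0 -3 -2 -2  0  2 -2 -4]
185 [36 34 35 35 36 39 39 38 35 35 37 34 34 32] [ 1  1 -2 -4  1 -1  1  2 -2 -1 -3 -4 -3 -1]
187 [36 40 40 40 40 43 41 44 44 42 41 40 46 41] [-1  0  1 -1 -3 -
[... 444 characters left out ...]
  36  40  73 131 133 135 132 131
 134 131] [-5 -6 -6 -6 -7 -5 -2 -3 -3  0 -1 -2 -5 -6 -4 -4 -4 -6 -6 -6]
110 [132 130 132 133 132 131  48  34  30  36  36  38  53 129 129 133 131 132
 132 132] [-5 -4 -6 -5 -5 -5  3 -1 -3 -2 -1 -2  0 -6 -6 -5 -5 -7 -4 -4]
113 [129 130 132 131 134 132  64  30  29  34  37  34  37 128 133 134 134 133
 133 134] [-4 -7 -6 -6 -5 -4 17 -1 -3 -1  2  1 -3 -5 -6 -5 -5 -6 -7 -5]
116 [133 131 133 131 132 134  96  30  28  30  34  39  36  94 134 135 132 132
 134 134] [-6 -5 -8 -5 -7 -6 -1  1 -1  2  2  0  0 -6 -5 -6 -4 -6 -5 -6]
119 [130 132 130 133 132 132 133  44  36  33  35  42  40  76 133 135 130 124
 125 124] [-4 -5 -5 -6 -5 -6 -6 12  0 -2  0 -4 -3 -1 -6 -6 -6 -6 -4 -4]
```

The pointer now sits on the tape with a sliver of yellow on each side (top image, px 400 and 404), so it is on the line to within about 1 mm. Now I'll lower the lever along its arc, with a little overdrive.

>>> send_rows(
  plan=[
    [[0,-3,0,-3,0,0,0],[0,-9,-1,-8,0,0,0],[0,-15,-1,-15,0,0,0],[0,-20,-2,-22,0,0,0],[0,-24,-2,-29,0,0,0],[0,-27,-3,-37,0,0,0],[0,-30,-3,-45,0,0,0],[0,-32,-3,-53,0,0,0],[0,-32,-3,-57,0,0,0],[0,-32,-3,-60,0,0,0],[0,-32,-3,-60,0,0,0],[0,-32,-3,-60,0,0,0]],
  ],
)

```text
t: 10.97
eef_pos: [0.628, -0.1435, 0.0987]
ee_rot: [-0.115, 2.437, 0.04]
wrist_force: [-14.6, -1.7, 25.2]
width: 0.0199
finger_force: 30.0
```

>>> send_rows(
  plan=[
    [[0.8,0,0,0,0,0,0],[0.8,0,0,0,0,0,0],[0.8,0,0,0,0,0,0],[0.8,0,0,0,0,0,0],[0.8,0,0,0,0,0,0],[0.8,0,0,0,0,0,0],[0.8,-10,-1,12,0,0,0],[0.8,-26,-2,31,0,0,0],[0.8,-42,-4,50,0,0,0],[0.8,-58,-5,70,0,0,0],[0.8,-77,-7,92,0,0,0],[0.8,-80,-8,110,0,0,0]],
  ],
)

```text
t: 11.97
eef_pos: [0.5434, -0.152, 0.2051]
ee_rot: [-0.111, 2.447, 0.043]
wrist_force: [-0.1, 0.3, -0.7]
width: 0.0743
finger_force: 0.0
```

>>> send_rows(
  plan=[
    [[0.8,-5,35,25,0,0,0],[0.8,-10,70,50,0,0,0],[0.8,-15,105,60,0,0,0],[0.8,-20,140,60,0,0,0],[0.8,-20,175,60,0,0,0],[0.8,-20,200,60,0,0,0],[0.8,-20,220,60,0,0,0],[0.8,-20,220,60,0,0,0],[0.8,-20,220,60,0,0,0],[0.8,-20,220,60,0,0,0]],
  ],
)

```text
t: 12.8
eef_pos: [0.5264, 0.0671, 0.2649]
ee_rot: [-0.111, 2.444, 0.042]
wrist_force: [0.3, -0.2, -0.7]
width: 0.0745
finger_force: 0.0
```

Run:
```python
from m import *
s=read_state(); print(s["t"],s["eef_pos"],s["wrist_force"])
for n in("scene","top"):
    c=camera(n); print(n,yell(c))
    for t in("lever_grip","lever_pivot","stop_line"):
        for r in place_of(t,c)[:1]: print(n,t,round(r["score"],2),w(c,r["at"]),(w(c,r["at"])-O)@EY)
    cr=c["frame"][95:215,310:430,::-1]; cv2.imwrite(f"pics/{n}5.png",cv2.resize(cr,None,fx=3.3,fy=3.3,interpolation=cv2.INTER_CUBIC))
cv2.imwrite("pics/c5.png",np.hstack([cv2.imread("pics/top5.png"),cv2.imread("pics/scene5.png")]))
for v in range(173,200,3): print(v,c["frame"][v,396:410].mean(1).astype(int),(c["frame"][v,396:410,0].astype(int)-c["frame"][v,396:410,2]))
```

```text
12.8 [0.5264 0.0671 0.2649] [ 0.3059 -0.1661 -0.6741]
scene [(18, array([-0.1018, -0.0795,  0.0718]))]
scene lever_grip 0.59 [ 0.6269 -0.1412  0.1016] -0.033425820804446935
scene lever_pivot 0.96 [ 0.7053 -0.1365  0.0871] -0.0360597351789309
scene stop_line 0.44 [ 0.7028 -0.1009 -0.0058] -0.00040288793820646856
top [(15, array([-0.1024, -0.0987, -0.0949]))]
top lever_grip 0.57 [ 0.6243 -0.1429  0.1033] -0.03493106911039946
top lever_pivot 0.79 [ 0.7065 -0.1416  0.0867] -0.04124324700746384
top stop_line 0.72 [ 0.637  -0.2027  0.029 ] -0.09565756044087911
173 [111 112 115 127  40  40  44  51 119 135 133 134 133 133] [-7 -4 -5 -4 11 -1  0  7 39 -3 -7 -5 -4 -5]
176 [137 135 136 131  44  40  45  48  84 134 136 133 137 132] [-5 -4 -3 -4  3  1  3  6 32 -5 -3 -5 -4 -6]
179 [133 134 134 129  63  32  48  47  73 133 135 131 134 131] [-5 -3 -6 -4  7  1 -2  4 25 -5 -5 -5 -5 -4]
182 [134 137 135 130  81  37  43  44  61 128 133 134 135 135] [-5 -8 -7 -5 -2  2  0  0 18 21 -4 -4 -5 -4]
185 [135 132 133 131 128  50  34  43  49 121 132 134 133 132] [-5 -3 -5 -4 -4 10  0 -1  9 42 -5 -5 -5 -6]
188 [133 131 131 130 127  53  38  48  50  92 131 133 130 133] [-4 -4 -6 -5 -6  2 -2 -2  5 33 -6 -5 -5 -6]
191 [136 136 133 136 131  85  37  47  50  83 133 133 134 134] [-7 -7 -6 -3 -2 13  1  3 11 37 -2 -4 -5 -5]
194 [135 137 136 137 137 133 108 108 107 110 121 136 135 137] [-4 -3 -3 -5 -3  2 79 81 81 75 40 -4 -4 -2]
197 [105  87  84  75  68  68  76  74  75  67  72  69  72  79] [-4 -4  0 -2 -2 -1 14 16 15 -3 -3 -2  0 -2]
```

View pics/c5.png

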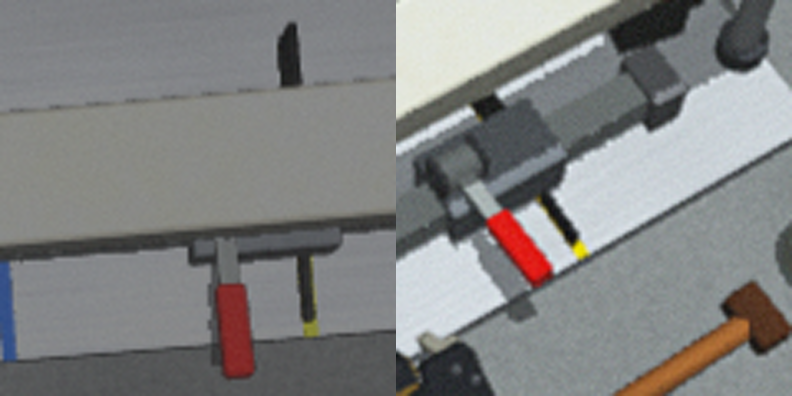

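The final crops show the red lever flat down and the pointer and blade on the yellow tape. Bare tape at row 194 spans px 401.5–406, and the pointer is centred on it to within about 0.5 mm. The lever grip is at 102–103 mm height, which matches the down position. The dibber hasn't moved and the arm is clear of everything.

```bash
python3 -c "from station import *; print(hand_in())"
```

```text
the job is handed in; nothing more can be done
None
```

I lifted the lever, slid the stop until its blade stood on the yellow tape (within about 0.5 mm by the camera), pressed the lever fully down again, and handed the job in at about 13 s; I saw no sign of touching the lamp, dibber, pot or jar.

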